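# Lock the slide case into its carrying cradle

### The arm

A 6-joint arm with a two-finger parallel gripper is mounted at the origin on the work surface. World frame = base frame: x ahead of the robot, y to its left, z up, the work surface at z = 0. Lengths are in mm, angles in rad, forces in N, time in s.
With the tool pointing down it reaches from about 300 to 775 mm from the base axis. Payload 14.6 kg.
Tool frame: the origin (TCP) lies on the centre line of the jaws, within the pads' length; the fingertips stand ahead of it and the grasp point (between the pads) is the TCP (manip.tip_reach is the z of the fingertips in the tool frame, in mm); z points along the fingers, y is the direction in which the jaws open and shut (so a half turn about z gives the same grasp; the last joint's range is limited). The gripper opens to 94 mm and grips with 3 to 60 N. Pads are 16 mm wide; open, the fingers measure 119 mm over their backs; the gripper's body (75 mm by 177 mm) begins 78 mm behind the grasp point.
Start: joints at [-1.377, 0.3, 1.521, -0, 1.321, -0.067], TCP at [141.813, -531.393, 224.446] pointing down, gripper open.
Joint ranges: [-3.03, 3.03], [-0.79, 2.21], [0.23, 2.52], [-1.04, 4.18], [0, 3.07], [-2.55, 2.55]. Speed limits (rad/s): [2.22, 2.22, 2.57, 3.14, 3.14, 3.14].

### API

Orientations are given as [roll, pitch, yaw] about the fixed x, y, z axes, in that order (R = Rz(yaw) Ry(pitch) Rx(roll)).
In Python, from cell import manip, camera, search_frame, masks_of, tip_of gives the robot as it stands.
- The arm moves only by the tool send_rows, never from a script. Its argument "plan" is a list of rows, each an object with "travel": the shift along the tool's x, y, z in mm, a list of three; "delta_rot": the turn, a rotation vector about the tool's x, y, z in degrees, a list of three; "fingers": the gripper's target within -1 to 1 (shut at 1, half-way at 0, fully open at -1). In form: [{"travel": [dx, dy, dz], "delta_rot": [wx, wy, wz], "fingers": fingers}, ...]. A call has 1 to 20 rows; each row shifts and turns the commanded pose from where the row before left it, along the tool's axes as they then stand; what a row does not reach is not made up. A row lasts 1/8 s, in which the tool goes at most 62.5 mm and 10.7 degrees, less where a joint would pass 70% of its speed; a pose out of reach is approached as far as the arm can. A call is refused whole if a number of a shift passes 62.5 or a number of a turn 10.7, either way. A call with a gripper value outside its range is refused whole. The fingers move at their own pace and stop on an object; "grip_force" is the grip in N (left out, the last holds). Time passes only in rows, so rows that do not move let the fingers close. It gives the time, the measured TCP pose, the force and the opening at its end, in the units of the state.
- manip.read_state(): the state, without advancing time (a new reading comes with each control period).
- camera(name): name is "scene" or "top"; returns a dict with "color" (420x560x3 uint8, red, green, blue), "z_map" (420x560 float32, mm along the optical axis (not along the pixel's ray), 0 where there is no reading), "fov_y" (degrees; the focal length in pixels is half the picture's height over the tangent of half this angle, whatever the lens; pixels are square), "cx", "cy" (the principal point, pixels), "world_from_camera" (4x4, takes a point from camera to world coordinates). Camera axes: x right, y up, looking along -z (the intrinsics and any distortion apply to the point x, -y, -z); pixel columns grow to the right and rows downward; lengths in mm; the calibration is good to about 2 mm. A picture is of the moment at which its call begins.
- manip.sign_off(): hands the job in, once; it reports no verdict.
Trained networks look in the newest picture that a camera, given by its name, has taken for a name from the list of things; names that differ only in an ending like _2 or _b are one class to them, and where a whole thing is asked for, a point or a joint stands for the part that bears it (a point fixed in the world has none). Each returns a list of dicts, best first, with "confidence" (0 to 1); they miss things now and then, are a little off and sometimes report something else, mostly with a low value. They report only what shows in the picture. A call takes as long as a camera call. They do not tell look-alikes from the thing itself.
- search_frame(name, camera): "at" ([x, y, z] in mm, in the coordinates of the camera as it stood for that picture, good to about 4 mm: the middle of the surface that is visible of it).
- masks_of(name, camera): "region" (420x560 bool, what is visible of it).
- tip_of(name, camera): "at" ([x, y, z] in mm, in the coordinates of the camera as it stood for that picture, good to about 4 mm: a listed point, or the origin of a listed thing).
The state is a dict: "clock": time; "joints": joint angles; "qd": joint speeds; "effort": joint torques, N m; "eef_pos": TCP position; "eef_rot": TCP orientation; "wrist_force": force on the tool from outside, world axes, zero at the start; "moment": the same for the moment, N m; "finger_gap": finger opening in mm.
Only numpy, scipy, OpenCV 4.12 (cv2) and the standard library are available. Lean on these libraries where they do the work, as an engineer would, in place of code of your own. Each camera call takes 0.05 s, during which the arm holds its last target. There are 200 camera calls.

### The job

Lock the slide case down in its carrying cradle: tilt the loose latch bar so that its oblong eye slips past the wide head of the stud, lay the bar flat across the case so that the eye is caught under the head, then take the long pin (not the short one) from the wooden rack and push it fully home through the bar's round hole into the block below. Let go of everything and leave the short pin, the glassware and the other things where they stand.

Things in the scene. Friction and masses are not known exactly. Their poses are not given: they have to be found in the camera images.
- cradle: Carrying cradle, fixed to the bench: plywood board 190 x 220 x 12 mm (x, y, z) with a grey slide case 180 x 97 mm in its middle, flat top 72 mm above the bench. Origin: centre of the board's underside, z up. On its +y side, at (0, 75 mm), the headed steel stud; on its -y side, at (0, -75 mm), an aluminium block 44 x 44 mm, top also 72 mm above the bench, with an upright hole.
- stud_head (a point): Centre of the top of the stud's round head, on the cradle, 90 mm above the bench: head 44 mm diameter, 6 mm thick, underside 84 mm above the bench (12 mm above the case top). Shank below it 12 mm diameter, with open space round it down to the board but for a 24 mm foot 6 mm high.
- block_hole (a point): Centre of the mouth of the 13 mm hole in the block's top (72 mm above the bench; hole 60 mm deep, straight down); fixed to the cradle.
- bar: Loose aluminium latch bar, 5 mm thick, 198 mm long along its y axis, 36 mm wide (78 mm at the eye), 0.14 to 0.28 kg, lying flat with its tab up. Origin: underside, half way between eye (+75 mm y) and round hole (-75 mm y); z up. Upright tab for gripping at y = -7 mm: 36 mm wide in x, 8 mm thick in y, its top 41 mm above the underside.
- bar_eye (a point): Centre of the oblong eye, level with the bar's underside; axes as the bar. Opening 36 mm in y, 54 mm in x, in strips 12 mm wide. The 44 mm head cannot pass it level: with the eye end about 30 degrees low, the outer strip goes under the head from outside until near the shank; the bar is levelled, then slid about 10 mm outward to centre the eye on the stud.
- bar_hole (a point): Centre of the bar's 13 mm round hole, level with the bar's underside; axes as the bar. Belongs over block_hole.
- rack: Wooden pin rack, fixed to the bench, 150 x 66 x 45 mm (x, y, z), with two upright 11 mm holes 30 mm deep at x = -37 and +37 mm, in which the two pins stand. Origin: centre of its underside.
- long_pin: Long pin, upright in the rack, 109 mm, 0.08 kg: steel shank 10 mm diameter, 62 mm long, the last 8 mm tapered; above it a collar 26 mm diameter, 5 mm thick, and a black square grip 18 x 18 x 42 mm. Origin: the tip's end, z up along the pin; the grip's flats face x and y. Fully home, its collar rests on the bar.
- long_pin_grip (a point): Centre of the long pin's square grip, 88 mm above the tip.
- short_pin: Short pin in the other hole of the rack, of the same make but with a shank of only 34 mm (81 mm in all); stays where it is. Origin: the tip's end, z up.
- beaker: Clear beaker, 70 mm wide, 95 mm high; origin under its centre. Leave alone.
- reagent: Amber bottle, 52 mm wide, 130 mm high; origin under its centre. Leave alone.
- jar: White jar with black cap, 60 mm wide, 85 mm high; origin under its centre. Leave alone.
- petri_dish: Clear open dish, 90 mm wide, 14 mm high; origin under its centre. Leave alone.
- mortar: White bowl, 90 mm wide, 50 mm high; origin under its centre. Leave alone.
Not all that is in view belongs to the job. Leave any orange or yellow look-alike of the long_pin alone.

How it is judged (in metres and radians):
On the way, in this order (a step that is already met when the one before it is completed fails the run):
1. the bar lies flat on the case with its eye caught under the stud's head (x of bar_eye in the frame of cradle between -0.01 and 0.01 m and y of bar_eye in the frame of cradle between 0.062 and 0.088 m and z of bar_eye in the frame of cradle between 0.068 and 0.0765 m and angle between bar's own z axis and vertical below 0.06 rad and angle between the y axis of bar and the y axis of cradle, either way round below 0.12 rad), for 0.2 s.
2. the long pin has entered through the bar's hole into the block (x of bar_eye in the frame of cradle between -0.01 and 0.01 m and y of bar_eye in the frame of cradle between 0.062 and 0.088 m and z of bar_eye in the frame of cradle between 0.068 and 0.0765 m and angle between bar's own z axis and vertical below 0.06 rad and horizontal distance between bar_hole and block_hole below 0.0045 m and z of bar_hole in the frame of cradle between 0.068 and 0.0765 m and horizontal distance between long_pin and block_hole below 0.005 m and z of long_pin in the frame of cradle below 0.045 m), for 0.1 s.
At the end, for the whole second after the job is handed in: Bar flat on the case (0.06 rad, underside at 68-76.5 mm), eye centre within 7 mm of the stud axis each way, holes within 4.5 mm; long pin in both holes, within 5 mm and 0.08 rad of upright, tip 52.5 mm or more below the block top (collar within 4 mm of the bar); both at rest (x of bar_eye in the frame of cradle between -0.007 and 0.007 m and y of bar_eye in the frame of cradle between 0.068 and 0.082 m and z of bar_eye in the frame of cradle between 0.068 and 0.0765 m and angle between bar's own z axis and vertical below 0.06 rad and horizontal distance between bar_hole and block_hole below 0.0045 m and z of bar_hole in the frame of cradle between 0.068 and 0.0765 m and horizontal distance between long_pin and block_hole below 0.005 m and angle between long_pin's own z axis and vertical below 0.08 rad and z of long_pin in the frame of cradle below 0.0195 m and linear speed of each of bar, long_pin below 0.02 m/s); the robot touches nothing.
It fails at once if the short pin or one of the bystanders (beaker, amber bottle, jar, dish, bowl) is moved more than 30 mm from its place (distance of any of beaker, reagent, jar, petri_dish, mortar, short_pin from where it was at the start of the episode above 0.03 m).
It also fails if it takes over 72 s, if anything falls off the work surface, if the arm or the gripper's body presses on something with over 40 N, if the wrist force passes 120 N, or if a joint passes its speed limit or range.

## Working session

There is one attempt and no reset: what is moved stays moved. The work goes in short steps, Python scripts to look and compute and a tool call to move; the robot and the scene stay as the last step left them, time stands still between calls to the robot, and variables do not carry over. Pictures are saved under pics/ and viewed, about 8 in all and at most 12, crops included, and the job is handed in when it is done.

Besides the shell and the picture viewer there is one more tool, called after "Call:" as name(argument=value, ...) on one line, values as JSON. send_rows: Moves the arm, as the interface text tells. Its arguments: {"type":"object","properties":{"plan":{"type":"array"},"grip_force":{"type":"number"}},"required":["plan"]}

```bash
ls; mkdir -p pics; cat > h.py <<'E'
import numpy as np, cv2
from cell import manip, camera, search_frame, masks_of, tip_of
def snap(n,f=None):
    c=camera(n)
    if f: cv2.imwrite('pics/'+f,c['color'][:,:,::-1])
    return c
def W(c,p): return (np.array(c['world_from_camera'])@np.r_[p,1])[:3]
def foc(c): return 210/np.tan(np.radians(c['fov_y'])/2)
def px2w(c,u,v,d):
    f=foc(c); return W(c,[(u-c['cx'])/f*d,-(v-c['cy'])/f*d,-d])
def cloud(c):
    f=foc(c); v,u=np.mgrid[:420,:560]; d=c['z_map']
    P=np.stack([(u-c['cx'])/f*d,-(v-c['cy'])/f*d,-d],-1)
    T=np.array(c['world_from_camera']); return P@T[:3,:3].T+T[:3,3]
def w2px(c,p):
    T=np.linalg.inv(np.array(c['world_from_camera'])); q=T[:3,:3]@np.array(p)+T[:3,3]; f=foc(c)
    return c['cx']+f*q[0]/-q[2], c['cy']+f*q[1]/q[2]
E
python3 - <<'E'
from h import *
print(manip.read_state(), manip.tip_reach)
for n in ('scene','top'):
    c=snap(n,n+'0.png'); print(n,{k:c[k] for k in c if k not in('color','z_map')})
    for t in ['cradle','stud_head','block_hole','bar','bar_eye','bar_hole','rack','long_pin','long_pin_grip','short_pin','beaker','reagent','jar','petri_dish','mortar']:
        print(t,[(round(r['confidence'],2),W(c,r['at']).round(),np.round(w2px(c,W(c,r['at'])))) for r in tip_of(t,n)[:3]])
E
```

```text
pics
{'clock': 0.0, 'joints': array([-1.37661429e+00,  3.00444488e-01,  1.52157791e+00, -2.96698265e-05,
        1.32073411e+00, -6.65997731e-02]), 'qd': array([-0.00132135, -0.00025338,  0.00061894, -0.00087999,  0.00097644,
       -0.00013807]), 'effort': array([-3.45092318e-03, -5.31810522e+01, -3.52736306e+01,  7.06806011e-02,
        2.43765773e-02, -9.82852157e-05]), 'eef_pos': array([ 141.75192513, -531.16147825,  223.90226762]), 'eef_rot': array([-3.14042947e+00, -4.87804778e-05,  2.60789143e-01]), 'wrist_force': array([0.03693229, 0.06154405, 0.06233078]), 'moment': array([-0.0226832 ,  0.00647156,  0.03249743]), 'finger_gap': 94.10352642370603} 19.0
scene {'fov_y': 55.14539253730292, 'cx': 281.83235644978583, 'cy': 210.28368928129342, 'world_from_camera': array([[-2.85442976e-01, -6.70164378e-01,  6.85129195e-01,
         1.21261025e+03],
       [ 9.58346766e-01, -2.06811111e-01,  1.96978780e-01,
         1.69710802e+02],
       [ 9.68416801e-03,  7.12817558e-01,  7.01282644e-01,
         7.70779099e+02],
       [ 0.00000000e+00,  0.00000000e+00,  0.00000000e+00,
         1
[... 2752 characters left out ...]
array([ 558., -342.,   -6.]), array([377., 211.])), (0.52, array([ 477., -272.,    1.]), array([357., 235.]))]
long_pin_grip [(0.58, array([ 475., -273.,   87.]), array([363., 233.])), (0.49, array([ 557., -342.,   85.]), array([385., 207.])), (0.44, array([ 470., -451.,   89.]), array([422., 236.]))]
short_pin [(0.65, array([ 399., -360.,    9.]), array([385., 260.]))]
beaker [(0.68, array([707., 329.,  -0.]), array([176., 161.]))]
reagent [(0.91, array([684., 242.,  -2.]), array([202., 169.]))]
jar [(0.55, array([ 682., -251.,   -1.]), array([350., 174.]))]
petri_dish [(0.74, array([358., 170.,  -2.]), array([218., 269.]))]
mortar [(0.93, array([ 364., -177.,   -0.]), array([327., 270.]))]
```

```bash
python3 - <<'E'
import cv2
a=cv2.imread('pics/scene0.png');b=cv2.imread('pics/top0.png')
cv2.imwrite('pics/s_crop.png',cv2.resize(a[120:340,100:540],None,fx=1.8,fy=1.8,interpolation=cv2.INTER_CUBIC))
cv2.imwrite('pics/t_crop.png',cv2.resize(b[130:310,110:450],None,fx=2.3,fy=2.3,interpolation=cv2.INTER_CUBIC))
E
```

```text
(no output)
```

View pics/s_crop.png

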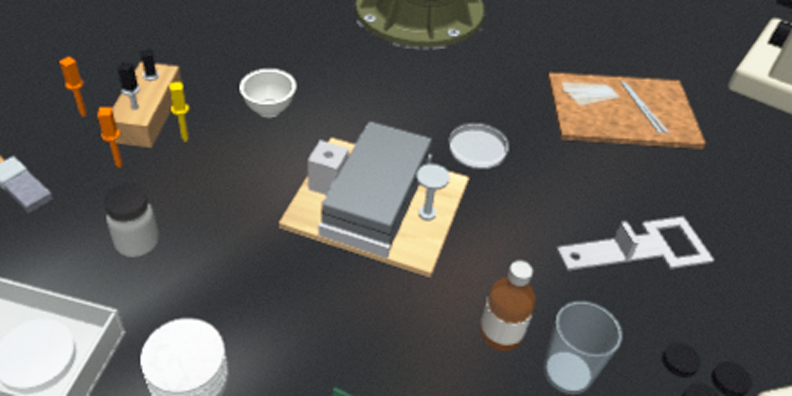

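View pics/t_crop.png

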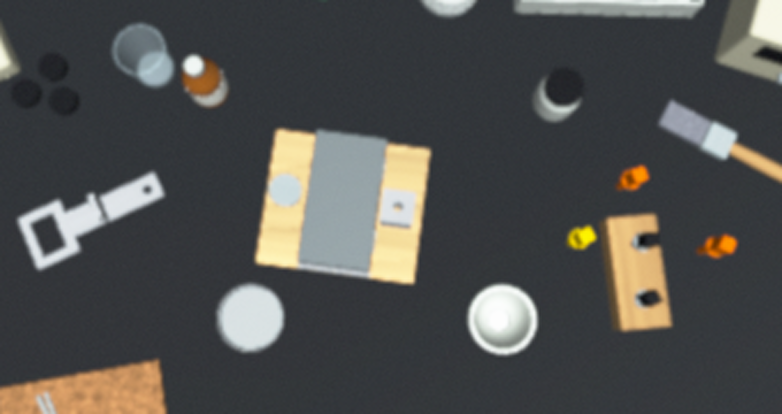

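Two pictures so far. In the top crop:
- The bar lies at about (90,215) and the cradle at (345,205), with the stud head at (285,190) and the block hole at (398,205).
- The rack is at (640,270), with two black pins at (648,240) and (650,298).

Things that could pass for the long pin, in full top-image pixels:
- Black pin in the rack at (390,235). Its grip centre measured z≈104, and it stands at the +x end.
- Black short pin at (392,260).
- Orange look-alikes at (385,207) and (422,236), and a yellow one at (363,233), all standing on the bench outside the rack.

I choose the black one at (472,-355), because it is taller. Next I'll refine with depth.

```bash
cat > meas.py <<'E'
from h import *
def rect(P): 
    r=cv2.minAreaRect(P[:,:2].astype(np.float32)); return np.round(r[0],1),np.round(r[1],1),round(r[2],2)
def sel(P,c,r,z0,z1):
    P=P.reshape(-1,3); return P[(np.hypot(P[:,0]-c[0],P[:,1]-c[1])<r)&(P[:,2]>z0)&(P[:,2]<z1)]
def show(n,P,c,r,z0,z1):
    Q=sel(P,c,r,z0,z1)
    if len(Q)>5: print(n,len(Q),'mean',Q.mean(0).round(1),'medz',np.median(Q[:,2]).round(1),'mid',((Q.max(0)+Q.min(0))/2).round(1),'rect',*rect(Q))
E
python3 - <<'E'
from meas import *
for n in('top','scene'):
    c=camera(n); P=cloud(c); print(n)
    show('case',P,(522,45),115,66,78); show('head',P,(529,120),28,82,98); show('block',P,(515,-31),25,66,80)
    show('bar',P,(502,388),125,1.5,12); show('tab',P,(505,382),35,30,50)
    show('longgrip',P,(472,-355),25,90,140); show('longtop',P,(472,-355),25,118,132);show('shorttop',P,(400,-362),25,86,110)
    show('rack',P,(436,-360),90,38,52)
    for t in ['stud_head','block_hole','bar_eye','bar_hole','long_pin_grip','short_pin']:
        print(t,[(round(r['confidence'],2),W(c,r['at']).round()) for r in tip_of(t,n)[:3]])
E
python3 - <<'E'
import cv2
a=cv2.imread('pics/scene0.png')
cv2.imwrite('pics/rack.png',cv2.resize(a[135:215,125:225],None,fx=6,fy=6,interpolation=cv2.INTER_CUBIC))
E
```

```text
top
case 1974 mean [517.   36.1  71. ] medz 70.9 mid [519.   23.5  72. ] rect [516.8  19.4] [145.2 180.4] 83.89
head 162 mean [526.6 117.8  88.7] medz 88.7 mid [526.8 117.8  89. ] rect [526.7 117.4] [41.4 40.9] 47.03
block 164 mean [513.  -31.   71.1] medz 70.8 mid [512.6 -31.7  72. ] rect [512.1 -31.4] [43.4 41.9] 86.36
bar 1278 mean [497.9 395.8   3.7] medz 3.2 mid [500.9 390.6   6.7] rect [500.9 390.6] [244.  241.8] 0.18
tab 36 mean [502.3 381.4  38.6] medz 39.0 mid [502.7 382.3  37.6] rect [503.4 382.6] [36.2  9.2] 27.95
longgrip 60 mean [ 471.7 -351.7  117.1] medz 120.5 mid [ 472.1 -354.   111.5] rect [ 472.4 -353.8] [17.7 19. ] 84.5
longtop 38 mean [ 472.3 -353.3  122.8] medz 123.3 mid [ 472.9 -353.4  123.3] rect [ 472.9 -353.3] [15.1 17.5] 1.14
shorttop 40 mean [ 398.9 -361.8   94. ] medz 94.1 mid [ 398.8 -362.    93.4] rect [ 398.6 -362.3] [18.4 16.9] 30.9
rack 892 mean [ 433.7 -356.2   43.8] medz 43.7 mid [ 434.9 -358.2   45. ] rect [ 435.7 -358.7] [149.9  68.1] 6.24
stud_head [(0.7, array([ 366., -180.,   -0.])), (0.58, array([528., 118.,  88.]))]
block_hole []
bar_eye [(0.
[... 1014 characters left out ...]
1] rect [ 474.6 -355.2] [15.5 18.4] 2.97
shorttop 40 mean [ 403.2 -361.9   92.4] medz 93.1 mid [ 399.9 -361.6   91.8] rect [ 401. -364.] [21.9 17.6] 35.72
rack 664 mean [ 446.7 -351.9   43.9] medz 43.9 mid [ 436.5 -359.1   44.6] rect [ 437.2 -359.7] [153.6  67.9] 6.37
stud_head [(0.8, array([526., 122.,  89.]))]
block_hole [(0.57, array([514., -32.,  73.]))]
bar_eye [(0.57, array([469., 458.,   1.]))]
bar_hole [(0.55, array([539., 322.,  -5.])), (0.44, array([ 470., -353.,   16.]))]
long_pin_grip [(0.69, array([ 474., -356.,  102.])), (0.69, array([ 474., -274.,   87.])), (0.51, array([ 556., -344.,   90.]))]
short_pin [(0.64, array([684., 243.,   1.])), (0.56, array([ 398., -363.,   20.]))]
```

View pics/rack.png

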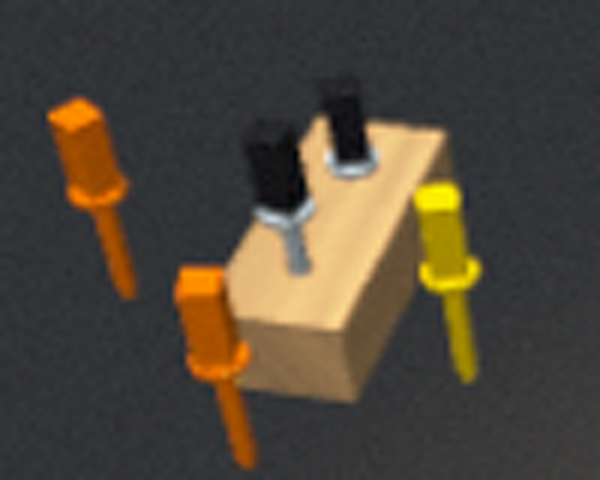

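Three pictures viewed. The close crop shows the black long pin with its shank visible at (275,165), the black short pin behind it at (345,125), and two orange and one yellow look-alikes outside the rack. Both cameras agree within about 3 mm, and the heights match the text. Now I'll move above the bar's tab.

Call:
send_rows(plan=[{"travel":[0,0,0],"delta_rot":[0,0,-6],"fingers":-1},{"travel":[0,0,0],"delta_rot":[0,0,-6],"fingers":-1},{"travel":[43,-22,0],"delta_rot":[0,0,0],"fingers":-1},{"travel":[43,-22,0],"delta_rot":[0,0,0],"fingers":-1},{"travel":[43,-22,0],"delta_rot":[0,0,0],"fingers":-1},{"travel":[43,-22,0],"delta_rot":[0,0,0],"fingers":-1},{"travel":[43,-22,0],"delta_rot":[0,0,0],"fingers":-1},{"travel":[43,-22,0],"delta_rot":[0,0,0],"fingers":-1},{"travel":[43,-22,0],"delta_rot":[0,0,0],"fingers":-1},{"travel":[43,-22,0],"delta_rot":[0,0,0],"fingers":-1},{"travel":[43,-22,0],"delta_rot":[0,0,0],"fingers":-1},{"travel":[43,-22,0],"delta_rot":[0,0,0],"fingers":-1},{"travel":[43,-22,0],"delta_rot":[0,0,0],"fingers":-1},{"travel":[43,-22,0],"delta_rot":[0,0,0],"fingers":-1}], grip_force=50)

```text
clock: 4.05
eef_pos: [483.0, -60.8, 224.6]
eef_rot: [3.141, -0.0, 0.47]
wrist_force: [0.9, -0.6, 0.5]
finger_gap: 94.1
```

Call:
send_rows(plan=[{"travel":[25,-42,0],"delta_rot":[0,0,0],"fingers":-1},{"travel":[25,-42,0],"delta_rot":[0,0,0],"fingers":-1},{"travel":[25,-42,0],"delta_rot":[0,0,0],"fingers":-1},{"travel":[25,-42,0],"delta_rot":[0,0,0],"fingers":-1},{"travel":[25,-42,0],"delta_rot":[0,0,0],"fingers":-0.5},{"travel":[25,-42,0],"delta_rot":[0,0,0],"fingers":-0.5},{"travel":[25,-42,0],"delta_rot":[0,0,0],"fingers":-0.5},{"travel":[25,-42,0],"delta_rot":[0,0,0],"fingers":-0.5},{"travel":[25,-42,0],"delta_rot":[0,0,0],"fingers":-0.5},{"travel":[0,0,0],"delta_rot":[0,0,0],"fingers":-0.5},{"travel":[0,0,0],"delta_rot":[0,0,0],"fingers":-0.5}])

```text
clock: 5.42
eef_pos: [511.5, 376.2, 224.2]
eef_rot: [3.141, 0.001, 0.47]
wrist_force: [-0.0, -0.6, 0.4]
finger_gap: 70.9
```

Call:
send_rows(plan=[{"travel":[-3,-8,0],"delta_rot":[0,0,0],"fingers":-0.5},{"travel":[0,0,40],"delta_rot":[0,0,0],"fingers":-0.5},{"travel":[0,0,40],"delta_rot":[0,0,0],"fingers":-0.5},{"travel":[0,0,40],"delta_rot":[0,0,0],"fingers":-0.5},{"travel":[0,0,40],"delta_rot":[0,0,0],"fingers":-0.5},{"travel":[0,0,20],"delta_rot":[0,0,0],"fingers":-0.5},{"travel":[0,0,14],"delta_rot":[0,0,0],"fingers":-0.5},{"travel":[0,0,0],"delta_rot":[0,0,0],"fingers":-0.5},{"travel":[0,0,0],"delta_rot":[0,0,0],"fingers":1},{"travel":[0,0,0],"delta_rot":[0,0,0],"fingers":1},{"travel":[0,0,0],"delta_rot":[0,0,0],"fingers":1},{"travel":[0,0,0],"delta_rot":[0,0,0],"fingers":1},{"travel":[0,0,0],"delta_rot":[0,0,0],"fingers":1},{"travel":[0,0,0],"delta_rot":[0,0,0],"fingers":1}])

```text
clock: 7.18
eef_pos: [505.2, 382.5, 30.4]
eef_rot: [3.142, 0.0, 0.47]
wrist_force: [-0.5, -0.7, 0.2]
finger_gap: 14.0
```

```bash
python3 - <<'E'
from meas import *
s=manip.read_state(); print(s['clock'],s['finger_gap'],s['eef_pos'],s['eef_rot'],s['joints'],s['wrist_force'])
E
```

```text
7.175 14.045843190773322 [505.18674124 382.45304588  30.44659165] [3.14158642e+00 2.74306072e-05 4.70282480e-01] [ 5.90206007e-01  6.91114915e-01  1.42195337e+00 -3.39324605e-06
  1.02855234e+00  1.69072160e+00] [-0.46608091 -0.74634983  0.15426535]
```

Call:
send_rows(plan=[{"travel":[0,0,0],"delta_rot":[0,0,0],"fingers":1},{"travel":[0,0,0],"delta_rot":[0,0,0],"fingers":1},{"travel":[0,0,0],"delta_rot":[0,0,0],"fingers":1},{"travel":[0,0,0],"delta_rot":[0,0,0],"fingers":1},{"travel":[0,0,-10],"delta_rot":[0,0,0],"fingers":1},{"travel":[0,0,-20],"delta_rot":[0,0,0],"fingers":1},{"travel":[0,0,-40],"delta_rot":[0,0,0],"fingers":1},{"travel":[0,0,-40],"delta_rot":[0,0,0],"fingers":1},{"travel":[0,0,-40],"delta_rot":[0,0,0],"fingers":1},{"travel":[0,0,-20],"delta_rot":[0,0,0],"fingers":1},{"travel":[0,0,0],"delta_rot":[0,0,0],"fingers":1},{"travel":[0,0,0],"delta_rot":[0,0,0],"fingers":1}])

```text
clock: 8.68
eef_pos: [504.8, 382.2, 199.8]
eef_rot: [3.141, 0.001, 0.47]
wrist_force: [-0.7, -0.6, -1.2]
finger_gap: 7.7
```

```bash
python3 - <<'E'
from meas import *
s=manip.read_state(); print(s['clock'],s['finger_gap'],s['eef_pos'],s['eef_rot'],s['wrist_force'])
for n in('top','scene'):
    c=snap(n,n+'1.png')
    for t in ['bar_eye','bar_hole']: print(n,t,[(round(r['confidence'],2),W(c,r['at']).round(),np.round(w2px(c,W(c,r['at'])))) for r in tip_of(t,n)[:2]])
    # plate points
    Q=sel(cloud(c),(500,390),130,110,205); R=np.array([s['eef_pos'][0],s['eef_pos'][1]])
    y=s['eef_rot'][2]; d=Q[:,:2]-R; bx=d@[np.cos(y),np.sin(y)]; by=d@[-np.sin(y),np.cos(y)]
    for a,b in((40,150),(-120,-40)):
        m=(by>a)&(by<b)&(Q[:,2]<s['eef_pos'][2]+10)
        if m.any(): print(a,m.sum(),'bx',bx[m].min().round(1),bx[m].max().round(1),bx[m].mean().round(1),'by',by[m].min().round(1),by[m].max().round(1),'z',np.median(Q[m,2]).round(1),np.polyfit(by[m],Q[m,2],1).round(3))
a=cv2.imread('pics/scene1.png');cv2.imwrite('pics/s1.png',cv2.resize(a[100:300,330:560],None,fx=3,fy=3))
E
```

```text
8.675 7.654690572560407 [504.84844299 382.22866837 199.8179149 ] [3.14146707e+00 1.09783360e-03 4.70237949e-01] [-0.68612418 -0.60807551 -1.19237648]
top bar_eye [(0.68, array([ 471., -355.,   12.]), array([383., 237.]))]
top bar_hole [(0.6, array([537., 321., 169.]), array([160., 203.])), (0.55, array([500., 388., 169.]), array([135., 215.]))]
-120 156 bx -19.3 17.7 -4.1 by -85.6 -40.1 z 173.2 [-6.00000e-03  1.72866e+02]
scene bar_eye [(0.98, array([474., 454., 171.]), array([503., 207.])), (0.6, array([713., 324.,   2.]), array([416., 326.]))]
scene bar_hole [(0.81, array([534., 322., 164.]), array([438., 215.]))]
40 577 bx -39.7 40.9 4.7 by 40.4 113.9 z 172.8 [-2.00000e-03  1.72578e+02]
-120 299 bx -18.4 19.7 1.8 by -87.6 -40.0 z 172.8 [2.00000e-03 1.72715e+02]
```

View pics/s1.png

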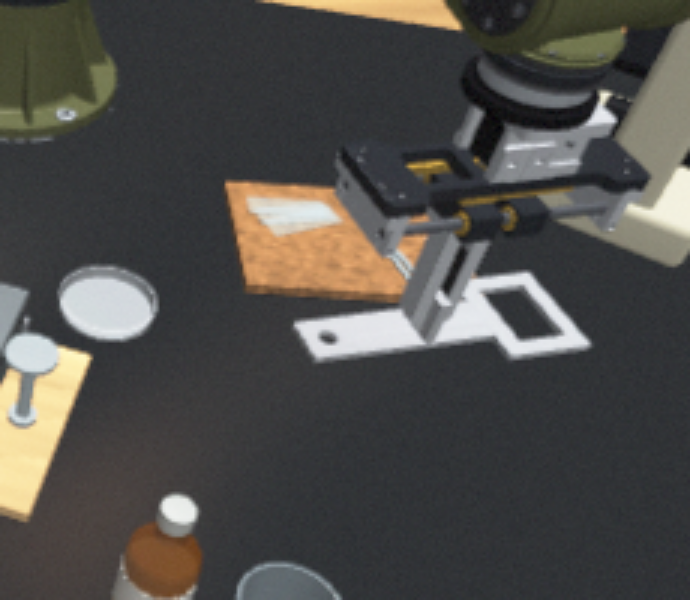

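Picture 4: the bar hangs level in the jaws. The plate slope is about 0, its underside is about 30.4 mm below the TCP, and the lateral offset is within 1 mm. Now I'll yaw by -32.6°, move to the cradle and tilt 30°.

Call:
send_rows(plan=[{"travel":[0,0,0],"delta_rot":[0,0,8.15],"fingers":1},{"travel":[0,0,0],"delta_rot":[0,0,8.15],"fingers":1},{"travel":[0,0,0],"delta_rot":[0,0,8.15],"fingers":1},{"travel":[0,0,0],"delta_rot":[0,0,8.15],"fingers":1},{"travel":[6.2,38.6,0],"delta_rot":[0,0,0],"fingers":1},{"travel":[6.2,38.6,0],"delta_rot":[0,0,0],"fingers":1},{"travel":[6.2,38.6,0],"delta_rot":[0,0,0],"fingers":1},{"travel":[6.2,38.6,0],"delta_rot":[0,0,0],"fingers":1},{"travel":[6.2,38.6,0],"delta_rot":[0,0,0],"fingers":1},{"travel":[6.2,38.6,0],"delta_rot":[0,0,0],"fingers":1},{"travel":[6.2,38.6,0],"delta_rot":[0,0,0],"fingers":1},{"travel":[6.2,38.6,0],"delta_rot":[0,0,0],"fingers":1},{"travel":[0,0,0],"delta_rot":[-7.5,0,0],"fingers":1},{"travel":[0,0,0],"delta_rot":[-7.5,0,0],"fingers":1},{"travel":[0,0,0],"delta_rot":[-7.5,0,0],"fingers":1},{"travel":[0,0,0],"delta_rot":[-7.5,0,0],"fingers":1},{"travel":[0,0,0],"delta_rot":[0,0,0],"fingers":1},{"travel":[0,0,0],"delta_rot":[0,0,0],"fingers":1}])

```text
clock: 11.22
eef_pos: [524.2, 70.2, 200.5]
eef_rot: [2.621, 0.0, -0.099]
wrist_force: [-0.5, 0.3, -2.2]
finger_gap: 7.6
```

```bash
cat > cr.py <<'E'
from meas import *
from scipy.spatial.transform import Rotation as Ro
S=np.array([528.2,117.4]);H=np.array([513.4,-31.7]);C=(S+H)/2;Y=(S-H)/np.linalg.norm(S-H);X=np.array([Y[1],-Y[0]])
Rc=np.eye(3);Rc[:2,0]=X;Rc[:2,1]=Y
def st():
    s=manip.read_state();p=s['eef_pos'];R=Ro.from_euler('xyz',s['eef_rot']).as_matrix()
    # bar axes: x=tool x, y=-tool y, z=-tool z
    B=Rc.T@(R@np.diag([1,-1,-1])); d=Rc.T@np.r_[p[:2]-C,p[2]]
    print('t',s['clock'],'gap',round(s['finger_gap'],1),'TCP cradle',d.round(1),'tilt/yaw',Ro.from_matrix(B).as_euler('xyz',degrees=True).round(2),'F',s['wrist_force'].round(1),'j',s['joints'].round(2))
    bp=lambda x,y,z:(d+B@(np.array([x,y,z])-[0,-7,30.4])).round(1)
    print('A',bp(0,93,5),'B',bp(0,57,0),'end',bp(0,105,0),'eye',bp(0,75,0),'hole',bp(0,-75,0)); return s,d,B
def tool(d): # cradle-frame world displacement -> tool frame travel
    s=manip.read_state();R=Ro.from_euler('xyz',s['eef_rot']).as_matrix(); return (R.T@(Rc@np.array(d))).round(1)
E
python3 - <<'E'
from cr import *
s,d,B=st()
print('to (0,27.1,152):',tool(np.array([0,27.1,152])-d), 'inward 17.5',tool([0,-17.5,0]))
for n in('top','scene'):
    c=snap(n,n+'2.png');P=cloud(c); Q=(np.c_[P.reshape(-1,3)[:,:2]-C,P.reshape(-1,3)[:,2]])@Rc
    q=(Q-d)@B+[0,-7,30.4]
    m=(abs(q[:,2]-4)<6)&(q[:,1]>40)&(q[:,1]<120)&(abs(q[:,0])<60)
    if m.sum()>10: print(n,m.sum(),'eye part bar-frame min/max',q[m].min(0).round(1),q[m].max(0).round(1),'z slope',np.polyfit(q[m,1],q[m,2],1).round(3))
    m=(abs(Q[:,2]-89)<5)&(np.hypot(Q[:,0],Q[:,1]-75)<30)
    if m.sum()>10: print('head',m.sum(),Q[m].min(0).round(1),Q[m].max(0).round(1))
a=cv2.imread('pics/scene2.png');cv2.imwrite('pics/s2.png',cv2.resize(a[80:300,200:480],None,fx=2.7,fy=2.7))
E
```

```text
t 11.225 gap 7.6 TCP cradle [  0.7  27.5 200.5] tilt/yaw [-29.83   0.     0.  ] F [-0.5  0.3 -2.2] j [ 0.28  0.4   1.53 -0.48  1.44  2.07]
A [  0.7 101.7 128.7] B [  0.7  68.  142.3] end [  0.7 109.6 118.4] eye [  0.7  83.6 133.3] hole [  0.7 -46.6 207.9]
to (0,27.1,152): [ -0.7 -23.7  42.3] inward 17.5 [-0.  15.2  8.7]
top 115 eye part bar-frame min/max [-40.5  40.2  -1.2] [ 36.  104.8   8.9] z slope [0.017 2.76 ]
head 23 [-19.9  58.   84.9] [-8.2 95.2 92.2]
scene 462 eye part bar-frame min/max [-41.1  40.   -1.8] [ 41.2 105.4   6.9] z slope [-1.000e-03  3.782e+00]
head 139 [-13.4  53.7  84.1] [22.1 95.  91.4]
```

View pics/s2.png

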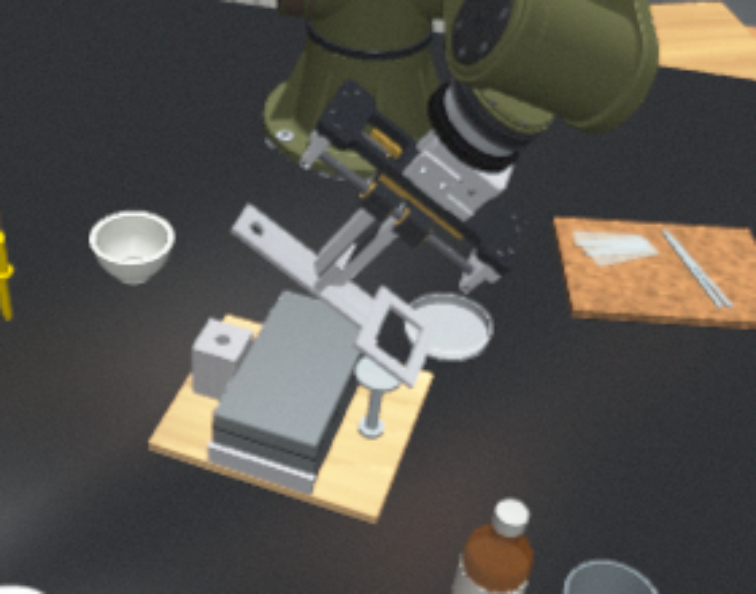

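Picture 5: the bar is tilted with its eye end low, just above and outside the stud head. The pose model agrees with the depth points. Lowering it round the head.

Call:
send_rows(plan=[{"travel":[-0.7,-5.9,10.6],"delta_rot":[0,0,0],"fingers":1},{"travel":[0,-5.9,10.6],"delta_rot":[0,0,0],"fingers":1},{"travel":[0,-3,5.3],"delta_rot":[0,0,0],"fingers":1},{"travel":[0,-3,5.3],"delta_rot":[0,0,0],"fingers":1},{"travel":[0,-3,5.3],"delta_rot":[0,0,0],"fingers":1},{"travel":[0,-3,5.2],"delta_rot":[0,0,0],"fingers":1},{"travel":[0,0,0],"delta_rot":[0,0,0],"fingers":1},{"travel":[0,0,0],"delta_rot":[0,0,0],"fingers":1}])

```text
clock: 12.32
eef_pos: [523.5, 69.8, 152.1]
eef_rot: [2.618, -0.0, -0.099]
wrist_force: [-0.1, -0.7, -2.3]
finger_gap: 7.6
```

```bash
python3 - <<'E'
from cr import *
s,d,B=st()
print('to y9.6:',tool(np.array([0,9.6,152])-d))
c=snap('scene','scene3.png')
a=cv2.imread('pics/scene3.png');cv2.imwrite('pics/s3.png',cv2.resize(a[170:260,290:410],None,fx=6,fy=6,interpolation=cv2.INTER_CUBIC))
E
```

```text
t 12.325 gap 7.6 TCP cradle [ -0.   27.1 152.1] tilt/yaw [-3.e+01 -2.e-02  2.e-02] F [-0.1 -0.7 -2.3] j [ 0.28  0.45  1.57 -0.49  1.36  2.12]
A [ -0.  101.   80.1] B [-0.  67.3 93.8] end [ -0.  108.9  69.8] eye [-0.  82.9 84.8] hole [  0.  -47.  159.8]
to y9.6: [ 0.  15.1  8.8]
```

View pics/s3.png

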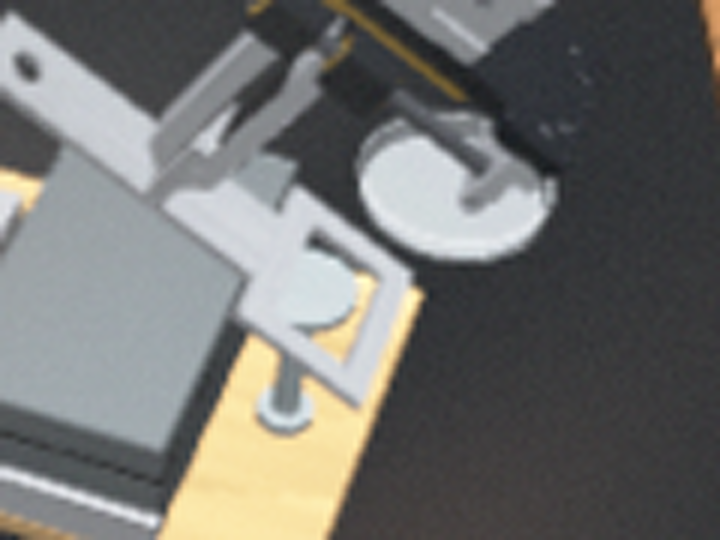

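Picture 6: the head sticks up through the eye, with the outer strip outside and below it and the inner strip over it. No contact force, so I slide inward.

Call:
send_rows(plan=[{"travel":[0,3.7,2.1],"delta_rot":[0,0,0],"fingers":1},{"travel":[0,3.7,2.1],"delta_rot":[0,0,0],"fingers":1},{"travel":[0,3.7,2.1],"delta_rot":[0,0,0],"fingers":1},{"travel":[0,3.7,2.2],"delta_rot":[0,0,0],"fingers":1},{"travel":[0,0,0],"delta_rot":[0,0,0],"fingers":1},{"travel":[0,0,0],"delta_rot":[0,0,0],"fingers":1}])

```text
clock: 13.12
eef_pos: [521.7, 52.8, 152.0]
eef_rot: [2.618, -0.0, -0.099]
wrist_force: [0.1, 0.4, -1.9]
finger_gap: 7.7
```

```bash
python3 - <<'E'
from cr import *
s,d,B=st()
# level in 8 rows keeping A at y=83.8, z ->78.5
A0=d+B@(np.array([0,93,5])-[0,-7,30.4]); th0=Ro.from_matrix(B).as_euler('xyz')[0]
N=8; prev=d; pB=B
for k in range(1,N+1):
    th=th0*(1-k/N); Bk=Ro.from_euler('x',th).as_matrix()
    A=A0*(1-k/N)+np.array([0,83.8,78.8])*(k/N)
    t=A-Bk@np.array([0,100,-25.4])
    # row: translation in tool axes at row start
    R=Rc@pB@np.diag([1,-1,-1]); print((R.T@(Rc@(t-prev))).round(1), np.degrees(-th0/N).round(2)); prev=t;pB=Bk
E
```

```text
t 13.125 gap 7.7 TCP cradle [-1.00e-01  1.00e+01  1.52e+02] tilt/yaw [-3.e+01 -0.e+00  1.e-02] F [ 0.1  0.4 -1.9] j [ 0.26  0.44  1.6  -0.5   1.34  2.1 ]
A [-0.1 83.9 80. ] B [-0.1 50.3 93.6] end [-0.1 91.8 69.6] eye [-0.1 65.8 84.6] hole [-1.000e-01 -6.410e+01  1.596e+02]
[0.  1.4 6.7] 3.75
[0.  1.4 6.7] 3.75
[0.  1.4 6.7] 3.75
[0.  1.4 6.7] 3.75
[0.  1.4 6.7] 3.75
[0.  1.4 6.7] 3.75
[0.  1.4 6.7] 3.75
[0.  1.5 6.7] 3.75
```

Call:
send_rows(plan=[{"travel":[0,1.4,6.7],"delta_rot":[3.75,0,0],"fingers":1},{"travel":[0,1.4,6.7],"delta_rot":[3.75,0,0],"fingers":1},{"travel":[0,1.4,6.7],"delta_rot":[3.75,0,0],"fingers":1},{"travel":[0,1.4,6.7],"delta_rot":[3.75,0,0],"fingers":1},{"travel":[0,1.4,6.7],"delta_rot":[3.75,0,0],"fingers":1},{"travel":[0,1.4,6.7],"delta_rot":[3.75,0,0],"fingers":1},{"travel":[0,1.4,6.7],"delta_rot":[3.75,0,0],"fingers":1},{"travel":[0,1.5,6.7],"delta_rot":[3.75,0,0],"fingers":1},{"travel":[0,0,0],"delta_rot":[0,0,0],"fingers":1},{"travel":[0,0,0],"delta_rot":[0,0,0],"fingers":1}])

```text
clock: 14.38
eef_pos: [519.2, 27.0, 104.7]
eef_rot: [3.14, -0.0, -0.099]
wrist_force: [0.5, 0.3, -2.5]
finger_gap: 7.9
```

```bash
python3 - <<'E'
from cr import *
s,d,B=st(); print(tool(np.array([0,-7,103.8])-d))
E
```

```text
t 14.375 gap 7.9 TCP cradle [  0.  -16.  104.7] tilt/yaw [-0.08 -0.01  0.02] F [ 0.5  0.3 -2.5] j [-0.02  0.37  1.73 -0.    1.04  1.65]
A [-0.  84.  79.2] B [-0.  48.  74.2] end [-0.  96.  74.2] eye [-0.  66.  74.2] hole [  0.  -84.   74.4]
[ 0.  -9.   0.9]
```

Call:
send_rows(plan=[{"travel":[0,-3,0],"delta_rot":[0,0,0],"fingers":1},{"travel":[0,-3,0],"delta_rot":[0,0,0],"fingers":1},{"travel":[0,-3,0],"delta_rot":[0,0,0],"fingers":1},{"travel":[0,0,1],"delta_rot":[0,0,0],"fingers":1},{"travel":[0,0,0.7],"delta_rot":[0,0,0],"fingers":1},{"travel":[0,0,0],"delta_rot":[0,0,0],"fingers":1},{"travel":[0,0,0],"delta_rot":[0,0,0],"fingers":1}])

```text
clock: 15.25
eef_pos: [520.0, 35.7, 102.8]
eef_rot: [3.142, -0.0, -0.099]
wrist_force: [-0.2, -0.8, -1.4]
finger_gap: 7.6
```

```bash
python3 - <<'E'
from cr import *
s,d,B=st()
for n in('top','scene'):
    c=snap(n,n+'4.png')
    for t in ['bar_eye','bar_hole','block_hole','stud_head']: print(n,t,[(round(r['confidence'],2),W(c,r['at']).round()) for r in tip_of(t,n)[:2]])
    P=cloud(c).reshape(-1,3); Q=np.c_[P[:,:2]-C,P[:,2]]@Rc
    m=(Q[:,2]>73.5)&(Q[:,2]<82)&(abs(Q[:,0])<30)&(Q[:,1]<-30)&(Q[:,1]>-110)
    print('hole end',m.sum(),Q[m].min(0).round(1),Q[m].max(0).round(1))
    m=(Q[:,2]>73.5)&(Q[:,2]<82)&(abs(Q[:,0])<50)&(Q[:,1]>55)&(Q[:,1]<120)
    print('eye end',m.sum(),Q[m].min(0).round(1),Q[m].max(0).round(1))
a=cv2.imread('pics/scene4.png');b=cv2.imread('pics/top4.png')
cv2.imwrite('pics/s4.png',np.hstack([cv2.resize(x,(400,400),interpolation=cv2.INTER_CUBIC) for x in(a[165:265,260:360],b[170:270,210:310])]))
E
```

```text
t 15.25 gap 7.6 TCP cradle [-1.000e-01 -7.200e+00  1.028e+02] tilt/yaw [-0. -0.  0.] F [-0.2 -0.8 -1.4] j [-0.    0.37  1.73 -0.    1.04  1.67]
A [-0.1 92.8 77.4] B [-0.1 56.8 72.4] end [-1.000e-01  1.048e+02  7.240e+01] eye [-0.1 74.8 72.4] hole [ -0.1 -75.2  72.4]
top bar_eye [(0.51, array([530., 115.,  72.]))]
top bar_hole []
top block_hole [(0.95, array([515., -27.,  73.]))]
top stud_head [(0.53, array([ 399., -357.,   13.]))]
hole end 6 [-22.9 -93.1  73.7] [ 29.9 -43.1  77.7]
eye end 46 [-38.9  89.2  73.8] [ 36.1 105.5  80.9]
scene bar_eye [(0.62, array([531., 116.,  74.]))]
scene bar_hole [(0.75, array([513., -31.,  67.]))]
scene block_hole [(0.61, array([516., -32.,  74.])), (0.61, array([ 366., -176.,   -3.]))]
scene stud_head [(0.8, array([524., 122.,  93.])), (0.74, array([533., 119.,  73.]))]
hole end 255 [-25.9 -93.2  73.6] [ 19.8 -30.   79.2]
eye end 244 [-38.7  55.1  73.5] [ 41.1 104.9  79.2]
```

View pics/s4.png

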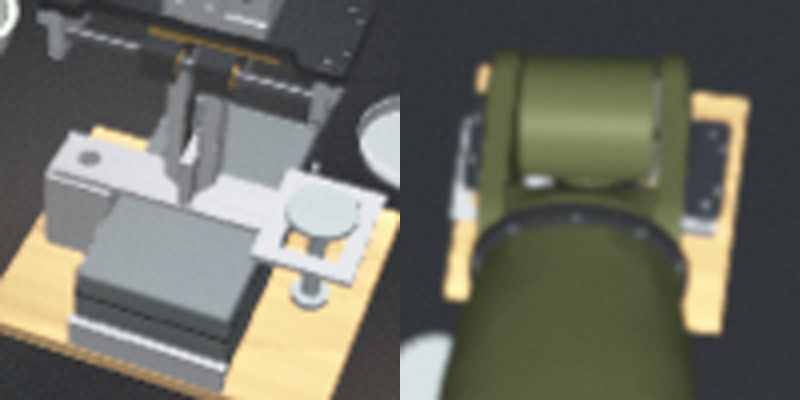

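Picture 7: the bar lies flat, the eye is round the shank under the head, and the hole end is on the block (scene hole at about (90,158)). Releasing and rising.

Call:
send_rows(plan=[{"travel":[0,0,0.5],"delta_rot":[0,0,0],"fingers":1},{"travel":[0,0,0],"delta_rot":[0,0,0],"fingers":1},{"travel":[0,0,0],"delta_rot":[0,0,0],"fingers":-0.1},{"travel":[0,0,0],"delta_rot":[0,0,0],"fingers":-0.1},{"travel":[0,0,0],"delta_rot":[0,0,0],"fingers":-0.1},{"travel":[0,0,0],"delta_rot":[0,0,0],"fingers":-0.1},{"travel":[0,0,-20],"delta_rot":[0,0,0],"fingers":-0.1},{"travel":[0,0,-40],"delta_rot":[0,0,0],"fingers":-0.1},{"travel":[0,0,-40],"delta_rot":[0,0,0],"fingers":-0.1},{"travel":[0,0,-20],"delta_rot":[0,0,0],"fingers":-0.1},{"travel":[0,40,0],"delta_rot":[0,0,-6],"fingers":-0.1},{"travel":[0,40,0],"delta_rot":[0,0,-6],"fingers":-0.1},{"travel":[0,40,0],"delta_rot":[0,0,0],"fingers":-0.1},{"travel":[0,40,0],"delta_rot":[0,0,0],"fingers":-0.1},{"travel":[0,40,0],"delta_rot":[0,0,0],"fingers":-0.1},{"travel":[0,40,0],"delta_rot":[0,0,0],"fingers":-0.1},{"travel":[0,40,0],"delta_rot":[0,0,0],"fingers":-0.1},{"travel":[0,40,0],"delta_rot":[0,0,0],"fingers":-0.1},{"travel":[0,40,0],"delta_rot":[0,0,0],"fingers":-0.1},{"travel":[0,0,0],"delta_rot":[0,0,0],"fingers":-0.1}])

```text
clock: 18.25
eef_pos: [546.8, -324.4, 221.4]
eef_rot: [-3.141, 0.001, 0.108]
wrist_force: [-0.3, 0.4, -0.2]
finger_gap: 52.0
```

```bash
python3 - <<'E'
from cr import *
s=manip.read_state(); print(s['clock'],s['finger_gap'],s['eef_pos'],s['eef_rot'])
R=Ro.from_euler('xyz',s['eef_rot']).as_matrix(); print('to pin',R.T@(np.array([473.5,-354.3,107])-s['eef_pos']))
for n in('top','scene'):
    c=snap(n,n+'5.png')
    for t in ['bar_eye','bar_hole','bar']: print(n,t,[(round(r['confidence'],2),W(c,r['at']).round()) for r in tip_of(t,n)[:2]])
    P=cloud(c).reshape(-1,3); Q=np.c_[P[:,:2]-C,P[:,2]]@Rc
    for a,b,w in((-110,-30,30),(35,120,50)):
        m=(Q[:,2]>73.4)&(Q[:,2]<82)&(abs(Q[:,0])<w)&(Q[:,1]>a)&(Q[:,1]<b)
        if m.sum()>5:print('end',m.sum(),Q[m].min(0).round(1),Q[m].max(0).round(1),'z',np.median(Q[m,2]).round(1))
    m=(Q[:,2]>95)&(Q[:,2]<118)&(abs(Q[:,0])<30)&(abs(Q[:,1]+7)<20)
    if m.sum()>5:print('tab',m.sum(),Q[m].min(0).round(1),Q[m].max(0).round(1))
a=cv2.imread('pics/scene5.png');b=cv2.imread('pics/top5.png')
cv2.imwrite('pics/s5.png',np.hstack([cv2.resize(x,(400,400),interpolation=cv2.INTER_CUBIC) for x in(a[190:240,255:305],b[170:270,210:310])]))
# dark hole centroid in bar, by both views
for n,im in(('scene',a),('top',b)):
    pass
E
```

```text
18.25 51.96491476948915 [ 546.77087863 -324.38596653  221.44111189] [-3.14124579e+00  7.38690373e-04  1.08085863e-01]
to pin [-75.98573465  21.87504549 114.48969237]
top bar_eye [(0.93, array([530., 118.,  72.])), (0.17, array([520.,  44.,   1.]))]
top bar_hole [(0.71, array([515., -32.,  70.]))]
top bar [(0.67, array([520.,  45.,  73.]))]
end 203 [-26.4 -95.4  73.5] [ 22.2 -30.2  81.3] z 75.6
end 288 [-49.5  35.2  73.4] [ 40.5 105.8  81.7] z 76.1
tab 39 [-19.  -10.4  97.3] [ 16.1  -2.4 115.6]
scene bar_eye [(0.87, array([530., 117.,  75.]))]
scene bar_hole [(0.81, array([515., -32.,  68.]))]
scene bar [(0.85, array([520.,  38.,  75.]))]
end 248 [-29.3 -92.9  73.5] [ 20.2 -30.5  79.3] z 76.0
end 382 [-46.3  35.2  73.5] [ 41.8 105.1  81.3] z 76.0
tab 68 [-15.6 -11.   95.1] [ 19.7  -2.2 113.9]
```

View pics/s5.png

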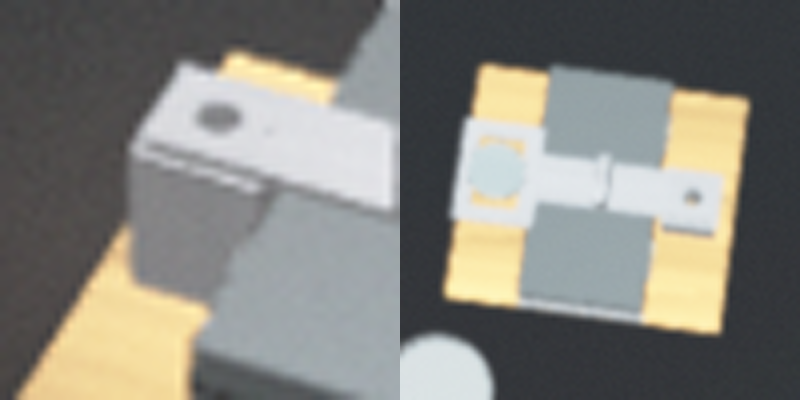

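Picture 8: the bar is flat and the head is centred in the eye. The hole end is on the block with the dark hole visible. Now the long pin.

Call:
send_rows(plan=[{"travel":[-38,11,0],"delta_rot":[0,0,0],"fingers":-0.1},{"travel":[-38,10.9,0],"delta_rot":[0,0,0],"fingers":-0.1},{"travel":[0,0,0],"delta_rot":[0,0,0],"fingers":-0.1},{"travel":[0,0,40],"delta_rot":[0,0,0],"fingers":-0.1},{"travel":[0,0,40],"delta_rot":[0,0,0],"fingers":-0.1},{"travel":[0,0,20],"delta_rot":[0,0,0],"fingers":-0.1},{"travel":[0,0,15.4],"delta_rot":[0,0,0],"fingers":-0.1},{"travel":[0,0,0],"delta_rot":[0,0,0],"fingers":-0.1},{"travel":[0,0,0],"delta_rot":[0,0,0],"fingers":-0.1}])

```text
clock: 19.77
eef_pos: [474.6, -352.6, 107.8]
eef_rot: [3.141, -0.001, 0.111]
wrist_force: [0.1, 0.1, -0.1]
finger_gap: 51.6
```

Call:
send_rows(plan=[{"travel":[0,0,0],"delta_rot":[0,0,0],"fingers":1},{"travel":[0,0,0],"delta_rot":[0,0,0],"fingers":1},{"travel":[0,0,0],"delta_rot":[0,0,0],"fingers":1},{"travel":[0,0,0],"delta_rot":[0,0,0],"fingers":1},{"travel":[0,0,0],"delta_rot":[0,0,0],"fingers":1},{"travel":[0,0,0],"delta_rot":[0,0,0],"fingers":1},{"travel":[0,0,0],"delta_rot":[0,0,0],"fingers":1}], grip_force=30)

```text
clock: 20.65
eef_pos: [474.6, -353.4, 107.1]
eef_rot: [3.139, -0.001, 0.111]
wrist_force: [3.1, -6.2, -2.9]
finger_gap: 17.8
```

Call:
send_rows(plan=[{"travel":[0,0,-10],"delta_rot":[0,0,0],"fingers":1},{"travel":[0,0,-15],"delta_rot":[0,0,0],"fingers":1},{"travel":[0,0,-20],"delta_rot":[0,0,0],"fingers":1},{"travel":[0,0,-40],"delta_rot":[0,0,0],"fingers":1},{"travel":[0,0,-40],"delta_rot":[0,0,0],"fingers":1},{"travel":[0,0,0],"delta_rot":[0,0,6],"fingers":1},{"travel":[0,0,0],"delta_rot":[0,0,6],"fingers":1},{"travel":[0,0,0],"delta_rot":[0,0,0],"fingers":1},{"travel":[0,0,0],"delta_rot":[0,0,0],"fingers":1}])

```text
clock: 21.78
eef_pos: [474.1, -352.4, 231.7]
eef_rot: [-3.141, 0.0, -0.096]
wrist_force: [0.6, 0.3, -1.1]
finger_gap: 17.6
```

```bash
python3 - <<'E'
from cr import *
s=manip.read_state(); print(s['clock'],s['finger_gap'],s['eef_pos'],s['eef_rot'],s['wrist_force'].round(1))
c=snap('scene','scene6.png')
print([(round(r['confidence'],2),W(c,r['at']).round()) for r in tip_of('long_pin','scene')[:3]])
R=Ro.from_euler('xyz',s['eef_rot']).as_matrix()
q=(cloud(c).reshape(-1,3)-s['eef_pos'])@R
for a,b in((15,23),(25,35),(35,50),(50,75),(70,100)):
    m=(np.hypot(q[:,0],q[:,1])<22)&(q[:,2]>a)&(q[:,2]<b)
    if m.sum(): print(a,b,m.sum(),q[m].min(0).round(1),q[m].max(0).round(1),q[m].mean(0).round(1))
p=[473.5,-354.3,217]; u,v=map(int,w2px(c,s['eef_pos'])); print(u,v)
a=cv2.imread('pics/scene6.png');cv2.imwrite('pics/s6.png',cv2.resize(a[max(0,v-60):v+80,max(0,u-80):u+80],None,fx=4,fy=4,interpolation=cv2.INTER_CUBIC))
print('to above hole',R.T@(np.array([513.4,-31.7,217])-s['eef_pos']))
E
```

```text
21.775 17.627909570378534 [ 474.07160755 -352.38465572  231.72813578] [-3.14137118e+00  2.69935567e-04 -9.64126505e-02] [ 0.6  0.3 -1.1]
[(0.75, array([ 469., -352.,  231.])), (0.73, array([ 472., -350.,  139.])), (0.72, array([ 471., -458.,   -1.]))]
15 23 22 [  5.3 -13.1  15.3] [11.4 14.9 22.7] [ 7.8  2.4 18.7]
25 35 25 [ -5.8 -13.   25.2] [10.3  7.3 34.8] [ 4.1 -5.3 27.5]
35 50 17 [-2.7 -5.5 36.3] [ 4.1  2.4 49.4] [ 0.7 -2.3 42.5]
50 75 34 [-6.7 -6.2 50.1] [ 4.   4.5 75. ] [ 0.9 -2.1 61.9]
70 100 24 [-4.4 -5.5 72.2] [ 4.3  4.5 93.3] [ 0.7 -1.9 80.9]
161 121
to above hole [   8.27954217 -322.97797763   14.79743196]
```

View pics/s6.png

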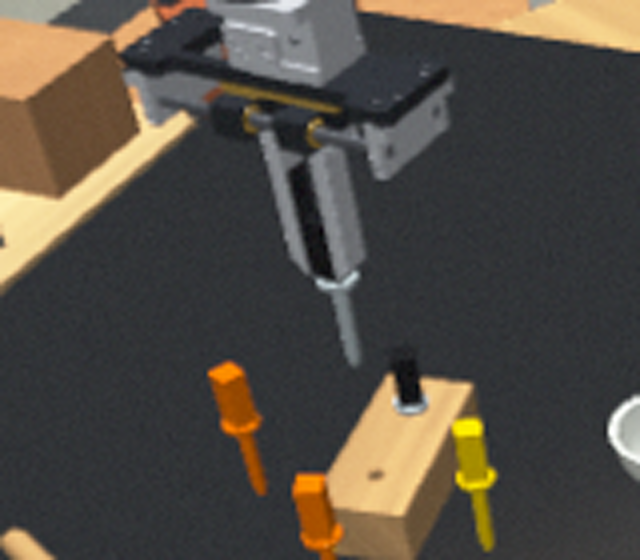

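Picture 9: the long pin hangs upright in the jaws with its tip about 93 mm below the TCP. The short pin and look-alikes are untouched. Moving above the hole.

Call:
send_rows(plan=[{"travel":[1.2,-40.4,0],"delta_rot":[0,0,0],"fingers":1},{"travel":[1.2,-40.4,0],"delta_rot":[0,0,0],"fingers":1},{"travel":[1.2,-40.4,0],"delta_rot":[0,0,0],"fingers":1},{"travel":[1.2,-40.4,0],"delta_rot":[0,0,0],"fingers":1},{"travel":[1.2,-40.4,0],"delta_rot":[0,0,0],"fingers":1},{"travel":[1.2,-40.4,0],"delta_rot":[0,0,0],"fingers":1},{"travel":[1.2,-40.4,0],"delta_rot":[0,0,0],"fingers":1},{"travel":[1.2,-40.4,0],"delta_rot":[0,0,0],"fingers":1},{"travel":[0,0,20],"delta_rot":[0,0,0],"fingers":1},{"travel":[0,0,20],"delta_rot":[0,0,0],"fingers":1},{"travel":[0,0,0],"delta_rot":[0,0,0],"fingers":1},{"travel":[0,0,0],"delta_rot":[0,0,0],"fingers":1}])

```text
clock: 23.38
eef_pos: [515.8, -31.9, 192.7]
eef_rot: [3.142, -0.001, -0.098]
wrist_force: [-0.5, -0.2, -1.0]
finger_gap: 17.6
```

```bash
python3 - <<'E'
from cr import *
s=manip.read_state(); print(s['clock'],s['finger_gap'],s['eef_pos'],s['eef_rot'],s['wrist_force'].round(1))
c=snap('scene','scene7.png'); g=cv2.cvtColor(c['color'],cv2.COLOR_RGB2GRAY)
u,v=map(int,w2px(c,[513.4,-31.7,77])); u2,v2=w2px(c,s['eef_pos']-[0,0,93]); print('hole px pred',u,v,'tip px pred',u2,v2)
print([(round(r['confidence'],2),w2px(c,W(c,r['at'])),W(c,r['at']).round()) for r in tip_of('long_pin','scene')[:2]+tip_of('bar_hole','scene')[:1]])
R=Ro.from_euler('xyz',s['eef_rot']).as_matrix()
q=(cloud(c).reshape(-1,3)-s['eef_pos'])@R
for a,b in((35,60),(60,85),(80,91)):
    m=(np.hypot(q[:,0],q[:,1])<15)&(q[:,2]>a)&(q[:,2]<b)
    if m.sum(): print(a,b,m.sum(),q[m].min(0).round(1),q[m].max(0).round(1),q[m].mean(0).round(1))
a=cv2.imread('pics/scene7.png');k=a[v-45:v+20,u-30:u+35]
cv2.imwrite('pics/s7.png',cv2.resize(k,None,fx=9,fy=9,interpolation=cv2.INTER_CUBIC)); print('crop origin',u-30,v-45)
E
```

```text
23.375 17.630624029823053 [515.82448103 -31.8989562  192.68725796] [ 3.14157747e+00 -9.02434227e-04 -9.84756340e-02] [-0.5 -0.2 -1. ]
hole px pred 281 204 tip px pred 281.4991299149484 197.9508665553258
[(0.77, (np.float64(282.76789513536187), np.float64(197.26749887327887)), array([513., -29., 100.])), (0.59, (np.float64(166.22111260071918), np.float64(213.14917292292904)), array([ 558., -346.,   -6.])), (0.61, (np.float64(281.11606187782587), np.float64(206.34406913551373)), array([514., -33.,  69.]))]
35 60 31 [-4.8 -5.  37.8] [ 5.4  4.7 59.6] [ 1.1 -0.7 47.9]
60 85 31 [-0.6 -4.6 60.5] [ 6.1  4.4 84.4] [ 1.8 -0.6 72.1]
80 91 11 [ 0.7 -4.3 80.7] [ 3.8  3.6 90.6] [ 1.7 -0.8 84.7]
crop origin 251 159
```

View pics/s7.png

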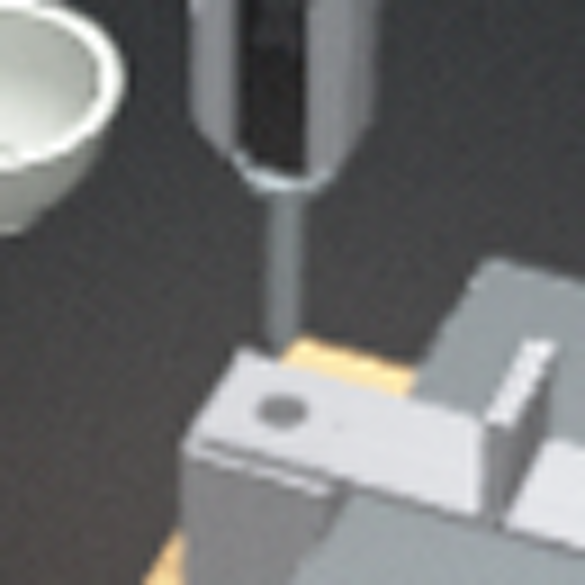

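Picture 10: the pin axis (crop x≈285) stands above and behind the hole (281,409), within about 1 mm sideways. Depth puts it within about 1 mm in x too. Lowering gently and watching the force.

Call:
send_rows(plan=[{"travel":[0,0,10],"delta_rot":[0,0,0],"fingers":1},{"travel":[0,0,8],"delta_rot":[0,0,0],"fingers":1},{"travel":[0,0,4],"delta_rot":[0,0,0],"fingers":1},{"travel":[0,0,3],"delta_rot":[0,0,0],"fingers":1},{"travel":[0,0,2],"delta_rot":[0,0,0],"fingers":1},{"travel":[0,0,0],"delta_rot":[0,0,0],"fingers":1},{"travel":[0,0,0],"delta_rot":[0,0,0],"fingers":1}])

```text
clock: 24.4
eef_pos: [515.6, -31.8, 165.0]
eef_rot: [3.142, -0.0, -0.099]
wrist_force: [-0.7, 0.5, -0.2]
finger_gap: 17.8
```

```bash
python3 - <<'E'
from cr import *
s=manip.read_state(); print(s['clock'],s['eef_pos'],s['wrist_force'].round(1),s['moment'].round(2))
c=snap('scene','scene8.png'); u,v=map(int,w2px(c,[513.4,-31.7,77])); print(w2px(c,[513.4,-31.7,77]),w2px(c,[515.8,-31.9,77]))
g=cv2.cvtColor(c['color'],cv2.COLOR_RGB2GRAY)
for r in range(v-14,v+5): print(r,g[r,u-8:u+11])
E
```

```text
24.4 [515.59435065 -31.78517252 165.03966898] [-0.7  0.5 -0.2] [ 0.04 -0.   -0.05]
(np.float64(281.77018380194437), np.float64(204.0020611786945)) (np.float64(281.4187814149107), np.float64(204.61991954940024))
190 [ 71  72  72  74  73  70  72  85 116 123 125 105  81  71  71  74  70  73
  72]
191 [ 71  72  71  69  68  70  70  83 114 125 126 101  76  75  69  71  72  70
  76]
192 [ 73  71  74  72  72  69  74  82 114 128 125 100  76  75  72  76  74  73
  75]
193 [ 71  71  73  74  73  75  71  90 115 125 123 101  78  72  75  76  70  74
  75]
194 [ 74  71  72  72  71  72  76  89 117 128 125  96  78  75  74  77  73  77
  77]
195 [ 74  73  72  76  72  75  75  92 117 127 123  96  79  75  76  76  75  73
  75]
196 [ 75  72  78  74  77  72  76  90 117 126 124 126 125 100  81  76  78  76
  77]
197 [ 74  70  74  71  97 109  90  95 118 128 126 194 212 179 150 130 117  92
  79]
198 [ 76  76  75  80 163 188 160 121 121 127 123 187 226 232 233 220 206 170
 147]
199 [ 75  76  75 114 196 220 220 169 128 128 122 180 224 230 231 231 232 233
 236]
200 [ 75  76  90 167 214 221 220 170 129 128 120 166 213 225 228 230 230 232
 232]
201 [ 78  82 142 201 221 221 221 173 129 126 121 170 211 220 221 223 225 227
 229]
202 [ 76 114 194 219 219 220 219 169 130 126 121 166 215 221 221 220 220 221
 223]
203 [ 88 166 210 219 219 218 210 155 126 126 120 155 210 222 220 221 221 222
 222]
204 [139 202 218 219 219 218 184 138 121 126 119 138 199 220 220 222 222 224
 223]
205 [193 214 218 217 218 218 192 147 129 126 130 153 204 221 221 215 221 221
 222]
206 [205 217 218 215 217 218 219 210 178 165 178 211 219 220 221 212 218 221
 223]
207 [186 195 205 210 214 218 218 216 220 220 217 221 221 221 221 222 225 223
 224]
208 [164 148 149 173 182 196 206 213 218 219 218 218 218 218 221 222 224 224
 224]
```

The pin is entering the hole centred, with no force. Going deeper.

Call:
send_rows(plan=[{"travel":[0,0,5],"delta_rot":[0,0,0],"fingers":1},{"travel":[0,0,5],"delta_rot":[0,0,0],"fingers":1},{"travel":[0,0,0],"delta_rot":[0,0,0],"fingers":1}])

```text
clock: 24.82
eef_pos: [515.3, -31.7, 154.3]
eef_rot: [-3.142, 0.001, -0.099]
wrist_force: [0.3, -0.1, -0.5]
finger_gap: 17.6
```

Call:
send_rows(plan=[{"travel":[0,0,8],"delta_rot":[0,0,0],"fingers":1},{"travel":[0,0,8],"delta_rot":[0,0,0],"fingers":1},{"travel":[0,0,8],"delta_rot":[0,0,0],"fingers":1},{"travel":[0,0,8],"delta_rot":[0,0,0],"fingers":1},{"travel":[0,0,6],"delta_rot":[0,0,0],"fingers":1},{"travel":[0,0,0],"delta_rot":[0,0,0],"fingers":1},{"travel":[0,0,0],"delta_rot":[0,0,0],"fingers":1}])

```text
clock: 25.7
eef_pos: [515.7, -31.8, 117.1]
eef_rot: [3.142, -0.0, -0.099]
wrist_force: [-0.4, 0.7, -1.0]
finger_gap: 17.9
```

Call:
send_rows(plan=[{"travel":[0,0,4],"delta_rot":[0,0,0],"fingers":1},{"travel":[0,0,3],"delta_rot":[0,0,0],"fingers":1},{"travel":[0,0,1],"delta_rot":[0,0,0],"fingers":1},{"travel":[0,0,1],"delta_rot":[0,0,0],"fingers":1},{"travel":[0,0,0],"delta_rot":[0,0,0],"fingers":1},{"travel":[0,0,0],"delta_rot":[0,0,0],"fingers":1}])

```text
clock: 26.45
eef_pos: [515.6, -31.8, 107.9]
eef_rot: [-3.142, -0.0, -0.099]
wrist_force: [0.5, -0.1, -1.3]
finger_gap: 17.8
```

Call:
send_rows(plan=[{"travel":[0,0,0.7],"delta_rot":[0,0,0],"fingers":1},{"travel":[0,0,0.7],"delta_rot":[0,0,0],"fingers":1},{"travel":[0,0,0],"delta_rot":[0,0,0],"fingers":1},{"travel":[0,0,0],"delta_rot":[0,0,0],"fingers":1}])

```text
clock: 26.95
eef_pos: [515.7, -31.8, 107.0]
eef_rot: [3.142, -0.0, -0.099]
wrist_force: [-1.8, -0.4, 5.4]
finger_gap: 17.8
```

Upward force of 5.4 N: the collar rests on the bar. Releasing and retreating.

Call:
send_rows(plan=[{"travel":[0,0,0],"delta_rot":[0,0,0],"fingers":0},{"travel":[0,0,0],"delta_rot":[0,0,0],"fingers":0},{"travel":[0,0,0],"delta_rot":[0,0,0],"fingers":0},{"travel":[0,0,0],"delta_rot":[0,0,0],"fingers":0},{"travel":[0,0,-20],"delta_rot":[0,0,0],"fingers":0},{"travel":[0,0,-40],"delta_rot":[0,0,0],"fingers":0},{"travel":[0,0,-40],"delta_rot":[0,0,0],"fingers":0},{"travel":[0,0,-20],"delta_rot":[0,0,0],"fingers":0},{"travel":[0,40,0],"delta_rot":[0,0,0],"fingers":0},{"travel":[0,50,0],"delta_rot":[0,0,0],"fingers":0},{"travel":[0,50,0],"delta_rot":[0,0,0],"fingers":0},{"travel":[0,50,0],"delta_rot":[0,0,0],"fingers":0},{"travel":[0,0,0],"delta_rot":[0,0,0],"fingers":0},{"travel":[0,0,0],"delta_rot":[0,0,0],"fingers":0}])

```text
clock: 28.7
eef_pos: [496.8, -220.4, 226.3]
eef_rot: [-3.141, 0.0, -0.099]
wrist_force: [0.0, 0.8, 0.5]
finger_gap: 47.0
```

```bash
python3 - <<'E'
from cr import *
s=manip.read_state(); print(s['clock'],s['finger_gap'],s['wrist_force'].round(1))
for n in('top','scene'):
    c=snap(n,n+'9.png')
    for t in ['bar_eye','bar_hole','long_pin_grip','short_pin','mortar','petri_dish','jar','reagent']: print(n,t,[(round(r['confidence'],2),W(c,r['at']).round()) for r in tip_of(t,n)[:2]])
    P=cloud(c).reshape(-1,3); Q=np.c_[P[:,:2]-C,P[:,2]]@Rc
    for nm,a,b,w,z0,z1 in(('holeend',-110,-30,30,73.4,82),('eyeend',35,120,50,73.4,82),('pintop',-100,-50,25,118,130),('pingrip',-100,-50,25,90,118),('tab',-25,15,30,95,118)):
        m=(Q[:,2]>z0)&(Q[:,2]<z1)&(abs(Q[:,0])<w)&(Q[:,1]>a)&(Q[:,1]<b)
        if m.sum()>5:print(nm,m.sum(),Q[m].min(0).round(1),Q[m].max(0).round(1),'z',np.median(Q[m,2]).round(1))
a=cv2.imread('pics/scene9.png');b=cv2.imread('pics/top9.png')
cv2.imwrite('pics/s9.png',np.hstack([cv2.resize(x,(400,400),interpolation=cv2.INTER_CUBIC) for x in(a[165:265,260:360],b[170:270,210:310])]))
E
```

```text
28.7 46.97760789276227 [0.  0.8 0.5]
top bar_eye [(0.61, array([528., 116.,  73.]))]
top bar_hole [(0.67, array([514., -34.,  72.]))]
top long_pin_grip [(0.5, array([518., -32., 100.])), (0.5, array([ 472., -449.,   88.]))]
top short_pin [(0.55, array([ 399., -358.,   12.]))]
top mortar []
top petri_dish [(0.55, array([361., 168.,  -5.])), (0.33, array([515., -33., 103.]))]
top jar [(0.74, array([ 683., -252.,    1.]))]
top reagent [(0.71, array([528., 117.,  71.])), (0.63, array([683., 239.,  -3.]))]
holeend 180 [-27.2 -92.3  73.4] [ 28.9 -30.1  81.4] z 76.1
eyeend 295 [-49.8  35.2  73.4] [ 44.  105.8  82. ] z 75.8
pintop 36 [-10.2 -82.9 118.3] [  7.4 -65.4 126.7] z 122.4
pingrip 9 [-10.4 -81.3  92.6] [  2.9 -66.2 117.6] z 103.5
tab 39 [-19.3 -10.4  97.9] [ 16.4  -2.4 115.3] z 111.0
scene bar_eye [(0.85, array([531., 116.,  72.])), (0.17, array([ 401., -363.,   20.]))]
scene bar_hole [(0.72, array([510., -32.,  71.])), (0.68, array([512., -33.,  67.]))]
scene long_pin_grip [(0.74, array([ 555., -345.,   88.])), (0.6, array([ 469., -455.,   89.]))]
scene short_pin [(0.75, array([ 438., -363.,   -0.])), (0.63, array([ 400., -365.,   18.]))]
scene mortar [(0.92, array([ 368., -172.,   -4.]))]
scene petri_dish [(0.68, array([357., 169.,   1.])), (0.27, array([514., -33.,  66.]))]
scene jar [(0.55, array([ 679., -252.,    0.])), (0.19, array([ 366., -178.,   -0.]))]
scene reagent [(0.79, array([683., 241.,   1.]))]
holeend 223 [-20.  -93.   73.4] [ 21.2 -30.2  81.8] z 76.0
eyeend 380 [-46.9  35.1  73.5] [ 41.  104.9  79.5] z 75.9
pintop 48 [ -8.6 -84.2 118.2] [ 11.8 -65.2 125.3] z 122.1
pingrip 74 [ -5.8 -82.1  90.8] [ 11.4 -65.3 117.5] z 104.1
tab 67 [-16.4 -11.4  95.2] [ 20.4  -2.6 114.1] z 110.1
```

View pics/s9.png

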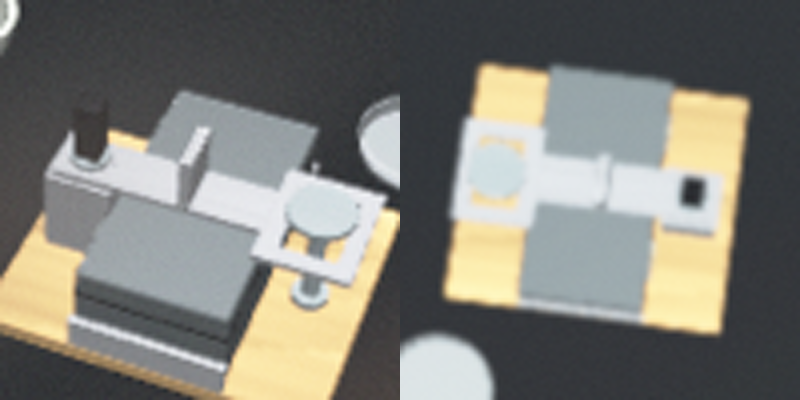

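Picture 11: the pin is upright with its collar on the bar. Its top reads about 122–123 mm, against 124 mm expected when fully home. The eye is centred under the head.

```bash
python3 -c "
from cell import manip
print(manip.sign_off())"
```

```text
the job is handed in; nothing more can be done
None
```

The slide case is locked down and the job is handed in; the robot reported no verdict. I tilted the bar 30°, passed its eye round the stud head, levelled it and slid it out 9 mm. Then I took the black long pin from the rack and lowered it through the bar's hole until the collar met the bar, with about 5 N upward force. The gripper then released and backed off; the clock read about 29 s at the last reading.

**Last checks:**
- **Bar:** it lies flat, with both ends' tops reading about 76 mm in both cameras (77 mm expected; depth tends to read about 1 mm low). The eye was set to within about 1 mm of the stud axis, and the final images agree within their noise.
- **Pin:** it stands upright over the block hole, within about 1–2 mm. Its top reads about 122–123 mm against 124 mm expected when home, which is within the depth bias.
- **Other things:** the short pin, bowl, dish, jar and amber bottle were found at their old places. I did not re-check the beaker, but nothing went near it.

**Disagreements:** the two cameras differ by 2–3 mm in x, so I used their average. The scene camera's network missed the seated long pin and reported only the orange look-alikes; depth, the picture and the top camera all confirm the pin.

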